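# Shut the driver box and lock its cover with the quarter-turn cam

## Task

Press the hinged cover of the black lamp-driver box down until it lies flat on the box, and after that set a fingertip in the slot of the round blue fastener and turn it clockwise (seen from above) to its stop, so that its steel tongue lies over the cover and locks it. Work only by pressing and turning with the fingertips: do not lift the cover further open, do not push the tongue itself, and leave all loose things where they are.

Things in the scene. Friction and masses are not known exactly. Their poses are not given: they have to be found in the camera images.
- box: black box fixed to the bench, 290 x 200 mm, deck 80 mm high. Origin under its centre on the bench; z up; x points from the fastener end to the hinge end of the box, y to the left of that. The fastener's axis is at x = -90 mm, y = 0; the cover's hinge line is along y at x = +125 mm, z = 80 mm
- cover (a joint): opening angle of the grey cover in rad: 0 = shut, lying on the deck; grows as its free edge rises; starts 0.3 to 0.6. The cover is a plate 160 mm long (from hinge to free edge), 170 mm wide, 5 mm thick, 0.2 kg, so its top is 85 mm above the bench when shut. A friction hinge (about 0.3 N m) holds it at any angle; a few newtons of pressing near its middle or free edge shut it, and it stays shut by its own weight
- cover_edge (a point): middle of the cover's free edge, on its upper face (moves with the cover); its x axis points from the free edge to the hinge
- cam (a joint): turn of the fastener in rad: 0 = open (tongue points to the box's +y), grows clockwise seen from above; hard stop at 1.571 = locked (tongue points to the box's +x, over the cover). Starts 0 to 0.35. Needs about 0.1 N m; stays where it is left. If the cover is not down, the tongue runs into it
- cam_slot (a point): point on the fastener's axis at the floor of the slot, 100 mm above the bench; turns with the fastener; x axis along the slot and the tongue, z up. The head is a blue disc 76 mm across with a straight slot across its whole diameter, open at both ends, 30 mm wide and 16 mm deep (white floor; the rim is 116 mm above the bench)
- tongue_end (a point): steel locking tongue with yellow end, fixed to the fastener under its head: 18 mm wide, 5 mm thick, underside 89 mm above the bench (4 mm above the shut cover), reaching 85 mm from the axis along +x of cam_slot. This point is the middle of its far end. Not to be pushed
- headlamp: loose headlamp unit, silver cone 116 mm across with a clear lens on top, 93 mm high; origin under its centre
- driver: loose electric screwdriver lying on the bench, blue barrel 40 mm thick, 240 mm long with its bit; origin on the bench under the tool, x towards the bit
- screw_jar: loose jar with red cap, 50 mm across, 65 mm high, standing beside the box; origin under its centre
- tape: loose yellow reel lying flat, 90 mm outside, 60 mm inside, 25 mm high; origin under its centre
- plug: loose white and black connector plug, 69 x 30 x 25 mm, beside the box; origin under the white part's centre
- parts_tray: loose white tray with one divider, 150 x 110 x 50 mm; origin under its centre

How it is judged:
On the way, in this order (a step that is already met when the one before it is completed fails the run):
1. the cover is pressed flat (within 0.03 rad) while the fastener is still open (value of joint cover below 0.03 rad and value of joint cam below 0.6 rad), for 0.2 s.
2. the fastener is turned to its stop (beyond 1.42 rad) with the cover down (value of joint cover below 0.03 rad and value of joint cam above 1.42 rad), for 0.2 s.
At the end, for the whole second after the job is handed in: The cover is shut (within 0.03 rad), the fastener is turned beyond 1.42 rad of its 1.571 rad and at rest, and no loose thing is more than 20 mm from where it started (all of step 2 and velocity of joint cam below 0.05 rad/s and distance of each of headlamp, driver, screw_jar, tape, plug, parts_tray from where it was at the start of the episode below 0.02 m); the robot touches nothing.
It fails at once if the cover is lifted further open (beyond 0.75 rad) (value of joint cover above 0.75 rad).
It fails at once if the tongue is pushed by the fingers or the arm (more than 2 N) (contact force between any of the fingers, the arm and cam_c3 above 2 N).
It fails at once if a loose thing is knocked, carried or lifted more than 20 mm (distance of any of headlamp, driver, screw_jar, tape, plug, parts_tray from where it was at the start of the episode above 0.02 m).
It also fails if it takes over 45 s, if anything falls off the work surface, if the arm or the gripper's body presses on something with over 40 N, if the wrist force passes 120 N, or if a joint passes its speed limit or range.

## Robot

A 6-joint arm with a two-finger parallel gripper is mounted at the origin on the work surface. World frame = base frame: x ahead of the robot, y to its left, z up, the work surface at z = 0. Lengths are in m, angles in rad, forces in N, time in s.
With the tool pointing down it reaches from about 0.3 to 0.85 m from the base axis. Payload 5.4 kg.
Tool frame: the origin (TCP) lies at the very end of the fingers, on their centre line; the grasp point (between the pads) lies 19 mm behind it; z points along the fingers, y is the direction in which the jaws open and shut (so a half turn about z gives the same grasp; the last joint's range is limited). The gripper opens to 85 mm and grips with 20 to 120 N. Pads are 22 mm wide; open, the fingers measure 114 mm over their backs; the gripper's body (76 mm by 85 mm) begins 54 mm behind the grasp point. The pads swing forward as they close: fully open they stand 13 mm farther back than shut.
Start: joints at [-1.318, 0.158, 1.597, -0, 1.386, -0.21], TCP at [0.257, -0.515, 0.231] pointing down, gripper open.
Joint ranges: [-2.91, 2.91], [-0.94, 2.29], [0.18, 2.7], [-1.29, 4.43], [0.17, 2.64], [-3, 3]. Speed limits (rad/s): [2.57, 2.57, 3.14, 3.14, 3.14, 3.14].

## Interface

Orientations are given as a 3x3 rotation matrix whose columns are the frame's x, y, z axes.
In Python, from workcell import get_obs, read_camera, job_done gives the robot as it stands. The module is installed in compiled form; this text tells all that it offers.
- The arm moves only by the tool step_arm, never from a script. Its argument "deltas" is a list of rows, each an object of numbers: "rx", "ry", "rz": the turn, a rotation vector about the tool's x, y, z in rad; "tx", "ty", "tz": the shift along the tool's x, y, z in mm; "fingers": the closure in counts, from 0 (fully open) to 255 (shut). A call has 1 to 20 rows; each row is the pose to reach, as a shift and turn from the pose commanded when the call began, along the tool's axes at that moment; what a row does not reach only later rows make up. A row lasts 1/12 s, in which the tool goes at most 41.7 mm and 7.16 degrees, less where a joint would pass 70% of its speed; a pose out of reach is approached as far as the arm can. A call with a gripper value outside its range is refused whole. The fingers move at their own pace and stop on an object; the grip force is fixed at half the most. Time passes only in rows, so rows that repeat a pose let the fingers close. It gives the time, the measured TCP pose, the force and the opening at its end, in the units of the state.
- get_obs(): the state, without advancing time (a new reading comes with each control period).
- read_camera(name): name is "scene" or "side" or "wrist"; returns a dict with "color" (400x640x3 uint8, red, green, blue), "intrinsics" (3x3 intrinsics, pixels), "R" (3x3) and "t" (3): a world point X has camera coordinates R X + t; the wrist camera has in their place "T_tool_cam" (4x4, takes a point from camera to tool coordinates, whose origin is the TCP and whose axes are the flange's). Camera axes: x right, y down, z forward; pixel columns grow to the right and rows downward; lengths in m; the calibration is good to about 2 mm. A picture is of the moment at which its call begins: read the wrist's pose just before it. There is no depth.
- job_done(): hands the job in, once; it reports no verdict.
The state is a dict: "time": time; "q": joint angles; "qd": joint speeds; "joint_efforts": joint torques, N m; "tool_pos": TCP position; "ee_rot": TCP orientation; "contact_force": force on the tool from outside, world axes, zero at the start; "torque": the same for the moment, N m; "width": opening from 0.0 (shut) to 1.0 (fully open).
Only numpy, scipy, OpenCV 4.12 (cv2) and the standard library are available. Lean on these libraries where they do the work, as an engineer would, in place of code of your own. Each camera call takes 0.05 s, during which the arm holds its last target.

## Working session

There is one attempt and no reset: what is moved stays moved. The work goes in short steps, Python scripts to look and compute and a tool call to move; the robot and the scene stay as the last step left them, time stands still between calls to the robot, and variables do not carry over. Pictures are saved under pics/ and viewed, and the job is handed in when it is done.

Besides the shell and the picture viewer there is one more tool, called after "Emit:" in YAML: its name, and indented under it one key for each argument. step_arm: Moves the arm, as the interface text tells. Its arguments: {"type":"object","properties":{"deltas":{"type":"array"}},"required":["deltas"]}

```bash
mkdir -p pics; python3 - <<'E'
from workcell import *
import cv2,pickle,numpy as np
o=get_obs()
print(o)
d={}
for n in ("scene","side","wrist"):
    c=read_camera(n); d[n]=c
    cv2.imwrite(f"pics/{n}0.png",c["color"][:,:,::-1])
    print(n,{k:np.round(v,4).tolist() for k,v in c.items() if k!="color"})
pickle.dump((o,d),open("d0.pkl","wb"))
E
```

```text
{'time': 0.0, 'q': array([-1.31807840e+00,  1.59040192e-01,  1.59820120e+00,  1.88153329e-05,
        1.38616800e+00, -2.10105101e-01]), 'qd': array([-0.00146939, -0.00154179,  0.0004278 , -0.00022125, -0.00126741,
        0.00024528]), 'joint_efforts': array([ 7.60866783e-05, -3.95993364e+01, -3.31428909e+01, -2.78011221e-04,
        8.10855097e-03,  9.21273681e-06]), 'tool_pos': array([ 0.25656047, -0.51394719,  0.23033739]), 'ee_rot': array([[ 8.94797285e-01,  4.46472427e-01, -4.36342995e-04],
       [ 4.46472464e-01, -8.94795635e-01,  1.76365759e-03],
       [ 3.96986678e-04, -1.77293116e-03, -9.99998350e-01]]), 'contact_force': array([-1.19289982,  0.00165567,  0.36998678]), 'torque': array([ 0.00056269, -0.04070628, -0.04079434]), 'width': 0.9985540067825215}
scene {'intrinsics': [[480.3032, 0.0, 319.7456], [0.0, 480.3032, 205.2363], [0.0, 0.0, 1.0]], 'R': [[-0.0026, 1.0, -0.0016], [0.7109, 0.0007, -0.7033], [-0.7033, -0.003, -0.7109]], 't': [-0.0033, -0.3373, 1.9915]}
side {'intrinsics': [[473.553, 0.0, 316.6692], [0.0, 473.553, 194.8457], [0.0, 0.0, 1.0]], 'R': [[0.8687, -0.4951, -0.0148], [-0.321, -0.54, -0.778], [0.3772, 0.6806, -0.6281]], 't': [-0.4981, 0.2425, 1.4811]}
wrist {'intrinsics': [[321.6588, 0.0, 321.8581], [0.0, 321.6588, 204.0609], [0.0, 0.0, 1.0]], 'T_tool_cam': [[-0.0006, -0.9492, -0.3148, 0.081], [1.0, -0.0007, 0.0, -0.0012], [-0.0003, -0.3148, 0.9492, -0.1437], [0.0, 0.0, 0.0, 1.0]]}
```

View pics/scene0.png

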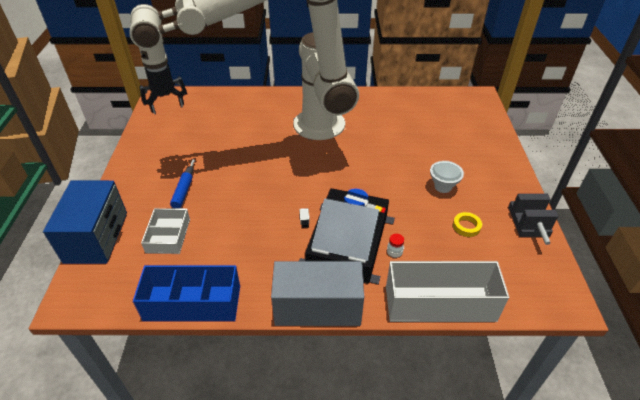

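View pics/side0.png

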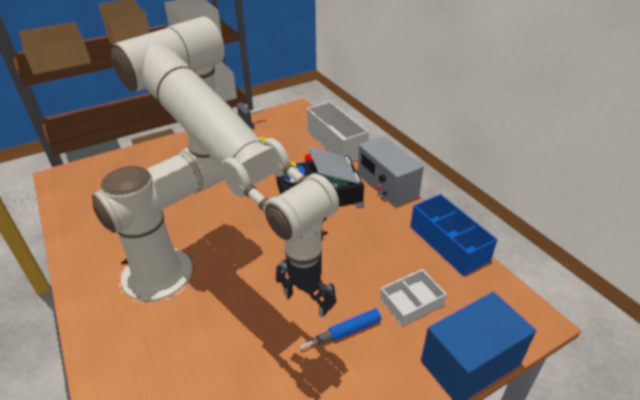

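View pics/wrist0.png

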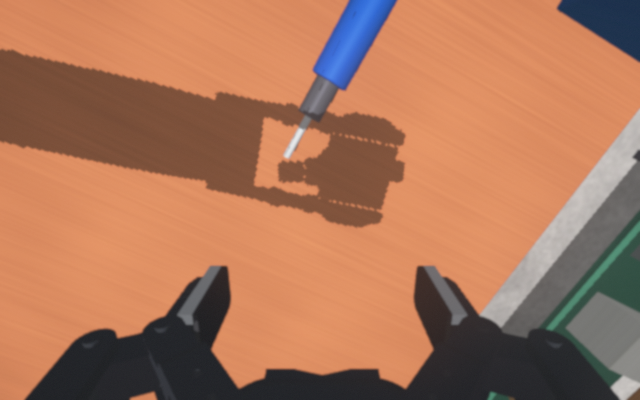

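The scene view shows the box near (348,235), its blue fastener at (355,197) on the robot side and the cover partly open. The plug is at (305,217), the jar at (396,245). I'll enlarge that area.

```bash
python3 - <<'E'
import cv2
a=cv2.imread("pics/scene0.png")[180:290,280:420]
cv2.imwrite("pics/s0c.png",cv2.resize(a,None,fx=5,fy=5,interpolation=cv2.INTER_CUBIC))
a=cv2.imread("pics/side0.png")[130:220,260:400]
cv2.imwrite("pics/d0c.png",cv2.resize(a,None,fx=5,fy=5,interpolation=cv2.INTER_CUBIC))
E
```

```text
(no output)
```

View pics/s0c.png

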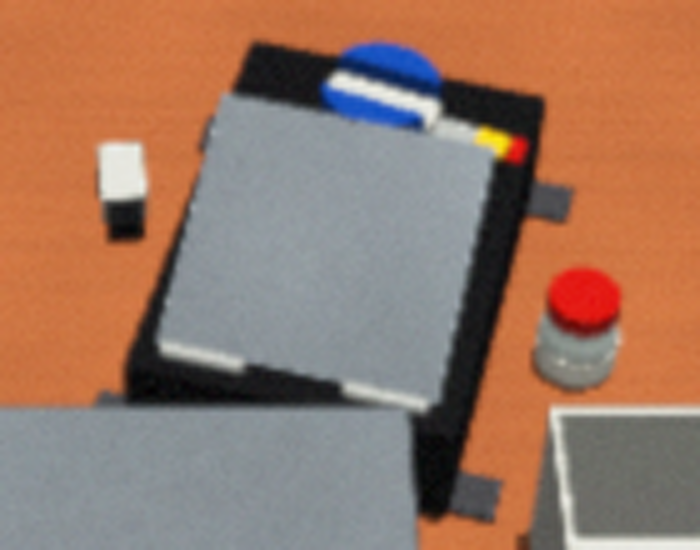

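View pics/d0c.png

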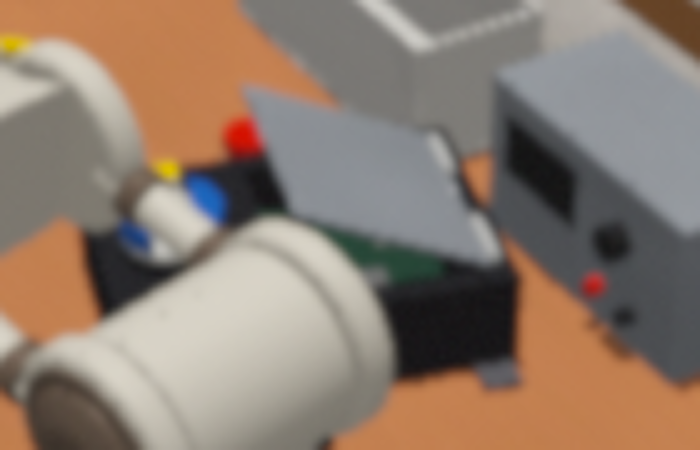

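```bash
cat > h.py <<'E'
import numpy as np,cv2,pickle
def ray(c,uv,z):
    K,R,t=c["intrinsics"],c["R"],c["t"]
    d=R.T@(np.linalg.inv(K)@[uv[0],uv[1],1]); o=-R.T@t
    return o+d*(z-o[2])/d[2]
def proj(c,X):
    p=c["R"]@np.asarray(X)+c["t"]; p=c["intrinsics"]@p; return p[:2]/p[2]
E
python3 - <<'E'
from h import *
o,d=pickle.load(open("d0.pkl","rb"));c=d["scene"]
P=lambda u,v,z:ray(c,(280+u/5-.4,180+v/5-.4),z)
a=P(250,43,.08);b=P(543,98,.08);print("near corners",a,b,np.linalg.norm(a-b))
y=(b-a)/np.linalg.norm(b-a);x=np.array([y[1],-y[0],0]);print("yaw",np.degrees(np.arctan2(x[1],x[0])))
e=(a+b)/2; print("centre",e+.145*x)
h1=P(160,350,.085);h2=P(430,405,.085);print("hinge ends",h1,h2,np.linalg.norm(h1-h2)); yy=(h2-h1)/np.linalg.norm(h2-h1);xx=np.array([yy[1],-yy[0],0]);print(np.degrees(np.arctan2(xx[1],xx[0])),"centre",(h1+h2)/2-.125*xx)
print("fast from box",e+.055*x,"from disc",P(382,84,.116), "disc width",P(321,90,.116),P(442,85,.116))
t0=P(430,118,.1);t1=P(528,152,.0915);print("tongue tip",t1)
f=e+.055*x;v=(t1-f)[:2];print(np.linalg.norm(v),np.degrees(np.arctan2(v[1],v[0])))
s0,s1=P(335,80,.1),P(438,112,.1);print("slot",s0,s1,np.degrees(np.arctan2(*(s1-s0)[1::-1])))
# free-edge: find cover angle
for ang in np.arange(.2,.65,.05):
  r=[]
  for s in(-1,1):
    X=(h1+h2)/2+ -xx*.16*np.cos(ang)+yy*s*.085; X[2]=.085+.16*np.sin(ang)
    u=proj(c,X);r.append(((u-[280,180]+.4)*5).round())
  print(ang.round(2),r)
E
```

```text
near corners [0.47363365 0.0374936  0.08      ] [0.52569079 0.22770758 0.08      ] 0.1972087793542768
yaw -15.30574028102286
centre [0.63951921 0.09432499 0.08      ]
hinge ends [ 0.74167093 -0.01856237  0.085     ] [0.78222341 0.13724128 0.085     ] 0.16099466458927608
-14.58920956857185 centre [0.6409776  0.09082534 0.085     ]
fast from box [0.55271142 0.11808226 0.08      ] from disc [0.54967865 0.11978143 0.116     ] disc width [0.5551503  0.08094755 0.116     ] [0.55055054 0.15773809 0.116     ]
tongue tip [0.58585745 0.21123795 0.0915    ]
0.09887690409555851 70.41376629499845
slot [0.52958929 0.09134616 0.1       ] [0.55872994 0.15575561 0.1       ] 65.65666678092992
0.2 [array([219., 127.]), array([489., 177.])]
0.25 [array([219., 120.]), array([490., 170.])]
0.3 [array([218., 114.]), array([491., 164.])]
0.35 [array([217., 108.]), array([491., 158.])]
0.4 [array([216., 102.]), array([491., 153.])]
0.45 [array([214.,  97.]), array([491., 148.])]
0.5 [array([213.,  93.]), array([491., 144.])]
0.55 [array([211.,  89.]), array([491., 141.])]
0.6 [array([209.,  86.]), array([491., 138.])]
```

Emit:
step_arm:
  deltas:
    - {"tx": 28,"ty": -22,"tz": -20,"rz": -0.12,"fingers": 165}
    - {"tx": 55,"ty": -43,"tz": -20,"rz": -0.24,"fingers": 165}
    - {"tx": 83,"ty": -65,"tz": -20,"rz": -0.36,"fingers": 165}
    - {"tx": 111,"ty": -86,"tz": -20,"rz": -0.48,"fingers": 165}
    - {"tx": 138,"ty": -108,"tz": -20,"rz": -0.6,"fingers": 165}
    - {"tx": 166,"ty": -129,"tz": -20,"rz": -0.72,"fingers": 165}
    - {"tx": 194,"ty": -151,"tz": -20,"rz": -0.84,"fingers": 165}
    - {"tx": 221,"ty": -172,"tz": -20,"rz": -0.96,"fingers": 165}
    - {"tx": 249,"ty": -194,"tz": -20,"rz": -1.08,"fingers": 165}
    - {"tx": 277,"ty": -215,"tz": -20,"rz": -1.2,"fingers": 165}
    - {"tx": 304,"ty": -237,"tz": -20,"rz": -1.32,"fingers": 165}
    - {"tx": 332,"ty": -258,"tz": -20,"rz": -1.44,"fingers": 165}
    - {"tx": 359,"ty": -280,"tz": -20,"rz": -1.56,"fingers": 165}
    - {"tx": 387,"ty": -301,"tz": -20,"rz": -1.68,"fingers": 165}
    - {"tx": 415,"ty": -323,"tz": -20,"rz": -1.8,"fingers": 165}
    - {"tx": 442,"ty": -344,"tz": -20,"rz": -1.92,"fingers": 165}
    - {"tx": 470,"ty": -366,"tz": -20,"rz": -2.04,"fingers": 165}
    - {"tx": 498,"ty": -387,"tz": -20,"rz": -2.16,"fingers": 165}
    - {"tx": 525,"ty": -409,"tz": -20,"rz": -2.28,"fingers": 165}
    - {"tx": 553,"ty": -430,"tz": -20,"rz": -2.32,"fingers": 165}

```text
validation failed for argument at $.de...
```

```bash
python3 - <<'E'
from workcell import *
import cv2,pickle,numpy as np
o=get_obs();c=read_camera("wrist");s=read_camera("side")
for k in("time","q","tool_pos","ee_rot","contact_force","width"):print(k,np.round(o[k],4).tolist())
pickle.dump((o,c),open("d1.pkl","wb"))
cv2.imwrite("pics/w1.png",c["color"][:,:,::-1]);cv2.imwrite("pics/sd1.png",s["color"][:,:,::-1])
E
```

```text
time 0.15
q [-1.3181, 0.1589, 1.598, 0.0, 1.3862, -0.2101]
tool_pos [0.2566, -0.5141, 0.2305]
ee_rot [[0.8948, 0.4464, -0.0003], [0.4464, -0.8948, 0.0014], [0.0003, -0.0014, -1.0]]
contact_force [-0.1949, 0.5437, -0.0972]
width 1.0031
```

View pics/w1.png

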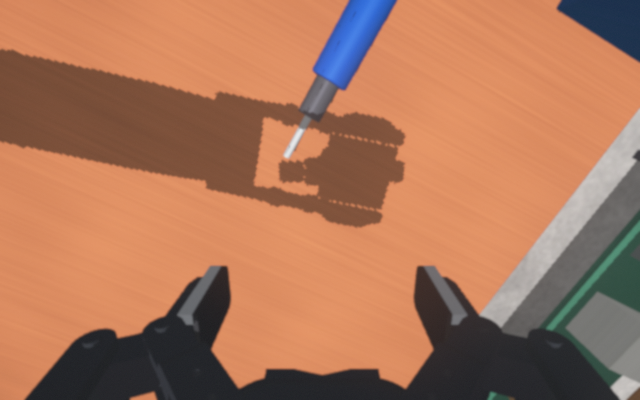

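The call was refused and the picture is unchanged. Rows may need all seven keys, so I'll try one full row.

Emit:
step_arm:
  deltas:
    - {"rx": 0,"ry": 0,"rz": -0.12,"tx": 28,"ty": -22,"tz": -20,"fingers": 165}

```text
time: 0.33
tool_pos: [0.269, -0.4832, 0.2463]
ee_rot: [[0.837, 0.547, -0.004], [0.547, -0.837, 0.007], [0.0, -0.008, -1.0]]
contact_force: [0.2, 0.3, -0.5]
width: 0.886
```

Emit:
step_arm:
  deltas:
    - {"rx": 0,"ry": 0,"rz": -0.116,"tx": 30,"ty": -18,"tz": 0,"fingers": 165}
    - {"rx": 0,"ry": 0,"rz": -0.232,"tx": 60,"ty": -36,"tz": 0,"fingers": 165}
    - {"rx": 0,"ry": 0,"rz": -0.348,"tx": 90,"ty": -54,"tz": 0,"fingers": 165}
    - {"rx": 0,"ry": 0,"rz": -0.464,"tx": 120,"ty": -72,"tz": 0,"fingers": 165}
    - {"rx": 0,"ry": 0,"rz": -0.58,"tx": 150,"ty": -90,"tz": 0,"fingers": 165}
    - {"rx": 0,"ry": 0,"rz": -0.696,"tx": 180,"ty": -108,"tz": 0,"fingers": 165}
    - {"rx": 0,"ry": 0,"rz": -0.812,"tx": 210,"ty": -126,"tz": 0,"fingers": 165}
    - {"rx": 0,"ry": 0,"rz": -0.928,"tx": 240,"ty": -144,"tz": 0,"fingers": 165}
    - {"rx": 0,"ry": 0,"rz": -1.044,"tx": 270,"ty": -162,"tz": 0,"fingers": 165}
    - {"rx": 0,"ry": 0,"rz": -1.16,"tx": 300,"ty": -180,"tz": 0,"fingers": 165}
    - {"rx": 0,"ry": 0,"rz": -1.276,"tx": 330,"ty": -198,"tz": 0,"fingers": 165}
    - {"rx": 0,"ry": 0,"rz": -1.392,"tx": 360,"ty": -216,"tz": 0,"fingers": 165}
    - {"rx": 0,"ry": 0,"rz": -1.508,"tx": 390,"ty": -234,"tz": 0,"fingers": 165}
    - {"rx": 0,"ry": 0,"rz": -1.624,"tx": 420,"ty": -252,"tz": 0,"fingers": 165}
    - {"rx": 0,"ry": 0,"rz": -1.74,"tx": 450,"ty": -270,"tz": 0,"fingers": 165}
    - {"rx": 0,"ry": 0,"rz": -1.856,"tx": 480,"ty": -288,"tz": 0,"fingers": 165}
    - {"rx": 0,"ry": 0,"rz": -1.972,"tx": 510,"ty": -306,"tz": 0,"fingers": 165}
    - {"rx": 0,"ry": 0,"rz": -2.088,"tx": 540,"ty": -324,"tz": 0,"fingers": 165}
    - {"rx": 0,"ry": 0,"rz": -2.2,"tx": 570,"ty": -342,"tz": 0,"fingers": 165}
    - {"rx": 0,"ry": 0,"rz": -2.2,"tx": 570,"ty": -342,"tz": 0,"fingers": 165}

```text
time: 2.0
tool_pos: [0.5607, 0.1219, 0.2508]
ee_rot: [[-0.94, 0.342, 0.0], [0.342, 0.94, 0.002], [0.001, 0.002, -1.0]]
contact_force: [0.9, -1.1, 0.4]
width: 0.357
```

```bash
python3 - <<'E'
from workcell import *
import cv2,pickle,numpy as np
o=get_obs();c=read_camera("wrist");s=read_camera("side")
for k in("time","q","tool_pos","ee_rot","contact_force","width"):print(k,np.round(o[k],4).tolist())
pickle.dump((o,c),open("d1.pkl","wb"))
cv2.imwrite("pics/w1b.png",c["color"][:,:,::-1]);cv2.imwrite("pics/sd1.png",s["color"][:,:,::-1])
E
```

```text
time 2.0
q [0.0023, 0.1417, 1.577, 0.0025, 1.4226, -1.2195]
tool_pos [0.5607, 0.1219, 0.2508]
ee_rot [[-0.9396, 0.3423, 0.0003], [0.3423, 0.9396, 0.0024], [0.0006, 0.0024, -1.0]]
contact_force [0.9193, -1.0535, 0.3736]
width 0.3573
```

View pics/w1b.png

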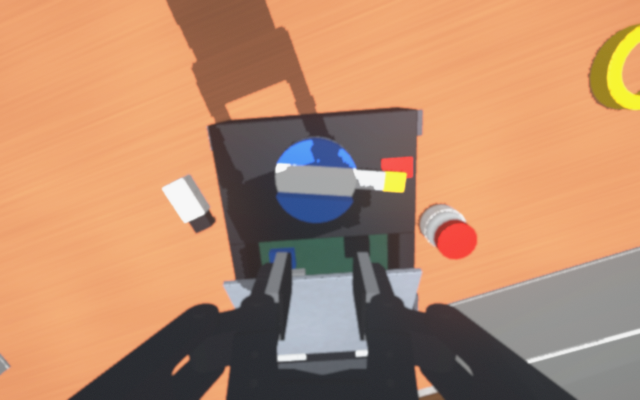

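View pics/sd1.png

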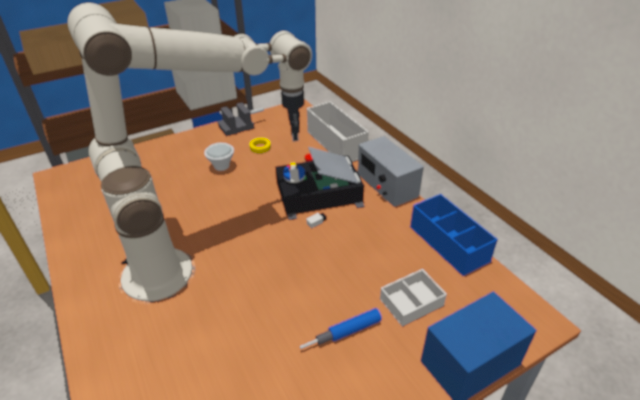

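The wrist view shows the head at (316,180), slot and tongue pointing right to the yellow end (396,181). The deck's near corners are at (211,126) and (416,110), and the cover's free edge is at v≈275.

```bash
cat >> h.py <<'E'
def wcam(o,c):
    T=np.eye(4);T[:3,:3]=o["ee_rot"];T[:3,3]=o["tool_pos"]
    M=np.linalg.inv(T@c["T_tool_cam"]); return dict(intrinsics=c["intrinsics"],R=M[:3,:3],t=M[:3,3],color=c["color"])
E
cat > m.py <<'E'
from h import *
import sys
o,c=pickle.load(open(sys.argv[1],"rb"));w=wcam(o,c)
hsv=cv2.cvtColor(c["color"],cv2.COLOR_RGB2HSV);H,S,V=cv2.split(hsv)
m=((H>105)&(H<125)&(S>150)&(V>60)).astype(np.uint8)
n,l,st,ce=cv2.connectedComponentsWithStats(m)
print([ (st[i].tolist(),ce[i].round(1)) for i in range(1,n) if st[i][4]>150])
g=np.zeros_like(m)
for i in range(1,n):
    if st[i][4]>150 and st[i][1]+st[i][3]<235: g[l==i]=1
hull=cv2.convexHull(cv2.findNonZero(g)); pts=np.array([ray(w,p[0],.116)[:2] for p in hull])
(cx,r)=cv2.minEnclosingCircle((pts*1000).astype(np.float32)); print("disc",cx,"r",r)
y=((H>22)&(H<35)&(S>150)&(V>120)).astype(np.uint8)
n,l,st,ce=cv2.connectedComponentsWithStats(y)
for i in range(1,n):
    if 60<st[i][4]<1500:
        p=ray(w,ce[i],.094)[:2]*1000; v=p-np.array(cx); print("yellow",st[i].tolist(),p.round(1),np.hypot(*v).round(1),np.degrees(np.arctan2(v[1],v[0])).round(1))
E
python3 m.py d1.pkl; python3 - <<'E'
from h import *
o,c=pickle.load(open("d1.pkl","rb"));w=wcam(o,c)
a=ray(w,(211,126),.08);b=ray(w,(416,110),.08);print(a,b,np.linalg.norm(a-b))
y=(b-a)/np.linalg.norm(b-a);x=np.array([y[1],-y[0],0]);print("yaw",np.degrees(np.arctan2(x[1],x[0])));e=(a+b)/2;print("fast",e+.055*x)
for z in(.14,.15,.16,.17):
  p=ray(w,(225,284),z);q=ray(w,(420,269),z);print(z,np.linalg.norm(p-q),(x@((p+q)/2-e))*1000-145)
E
```

```text
[([278, 139, 77, 28, 1383], array([316.1, 153.8])), ([277, 194, 74, 29, 1481], array([312.9, 206.7]))]
disc (549.6143188476562, 120.52973937988281) r 38.3557014465332
yellow [384, 172, 22, 20, 385] [580.7 190.7] 76.8 66.1
[0.47240144 0.04301874 0.08      ] [0.52520624 0.23032022 0.08      ] 0.19460264657100115
yaw -15.74442182625744
fast [0.55174033 0.12174541 0.08      ]
0.14 0.176287986818458 -10.119718140735102
0.15 0.1693604866212676 -16.121884589016958
0.16 0.1624329864240772 -22.124051037298713
0.17 0.15550548622688673 -28.126217485580682
```

Wrist and scene views agree: fastener axis ≈ (0.550, 0.120), disc radius 38.4 mm (38 expected), box yaw −15.3°, cam ≈ 0.15 rad, cover ≈ 0.43 rad. I'll go over the cover and press down at box x ≈ +5 mm.

Emit:
step_arm:
  deltas:
    - {"rx": 0,"ry": 0,"rz": 0,"tx": -30,"ty": 1,"tz": 15,"fingers": 165}
    - {"rx": 0,"ry": 0,"rz": 0,"tx": -60,"ty": 2,"tz": 30,"fingers": 165}
    - {"rx": 0,"ry": 0,"rz": 0,"tx": -85,"ty": 2,"tz": 50,"fingers": 165}
    - {"rx": 0,"ry": 0,"rz": 0,"tx": -85,"ty": 2,"tz": 70,"fingers": 165}
    - {"rx": 0,"ry": 0,"rz": 0,"tx": -85,"ty": 2,"tz": 85,"fingers": 165}
    - {"rx": 0,"ry": 0,"rz": 0,"tx": -85,"ty": 2,"tz": 95,"fingers": 165}
    - {"rx": 0,"ry": 0,"rz": 0,"tx": -85,"ty": 2,"tz": 105,"fingers": 165}
    - {"rx": 0,"ry": 0,"rz": 0,"tx": -85,"ty": 2,"tz": 113,"fingers": 165}
    - {"rx": 0,"ry": 0,"rz": 0,"tx": -85,"ty": 2,"tz": 121,"fingers": 165}
    - {"rx": 0,"ry": 0,"rz": 0,"tx": -85,"ty": 2,"tz": 129,"fingers": 165}
    - {"rx": 0,"ry": 0,"rz": 0,"tx": -85,"ty": 2,"tz": 137,"fingers": 165}
    - {"rx": 0,"ry": 0,"rz": 0,"tx": -85,"ty": 2,"tz": 145,"fingers": 165}
    - {"rx": 0,"ry": 0,"rz": 0,"tx": -85,"ty": 2,"tz": 153,"fingers": 165}
    - {"rx": 0,"ry": 0,"rz": 0,"tx": -85,"ty": 2,"tz": 158,"fingers": 165}
    - {"rx": 0,"ry": 0,"rz": 0,"tx": -85,"ty": 2,"tz": 158,"fingers": 165}

```text
time: 3.35
tool_pos: [0.6389, 0.089, 0.0915]
ee_rot: [[-0.936, 0.351, -0.002], [0.351, 0.936, 0.0], [0.002, -0.001, -1.0]]
contact_force: [-0.4, -0.2, -0.1]
width: 0.355
```

Emit:
step_arm:
  deltas:
    - {"rx": 0,"ry": 0,"rz": 0,"tx": 0,"ty": 0,"tz": 2,"fingers": 165}
    - {"rx": 0,"ry": 0,"rz": 0,"tx": 0,"ty": 0,"tz": 4,"fingers": 165}
    - {"rx": 0,"ry": 0,"rz": 0,"tx": 0,"ty": 0,"tz": 6,"fingers": 165}

```text
time: 3.6
tool_pos: [0.6402, 0.0889, 0.0876]
ee_rot: [[-0.936, 0.351, 0.001], [0.351, 0.936, -0.0], [-0.001, 0.0, -1.0]]
contact_force: [0.9, 0.7, 1.0]
width: 0.354
```

```bash
python3 - <<'E'
from workcell import *
import cv2
c=read_camera("side")["color"][100:220,250:410,::-1]
cv2.imwrite("pics/sd2.png",cv2.resize(c,None,fx=5,fy=5,interpolation=cv2.INTER_CUBIC))
E
```

```text
(no output)
```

View pics/sd2.png

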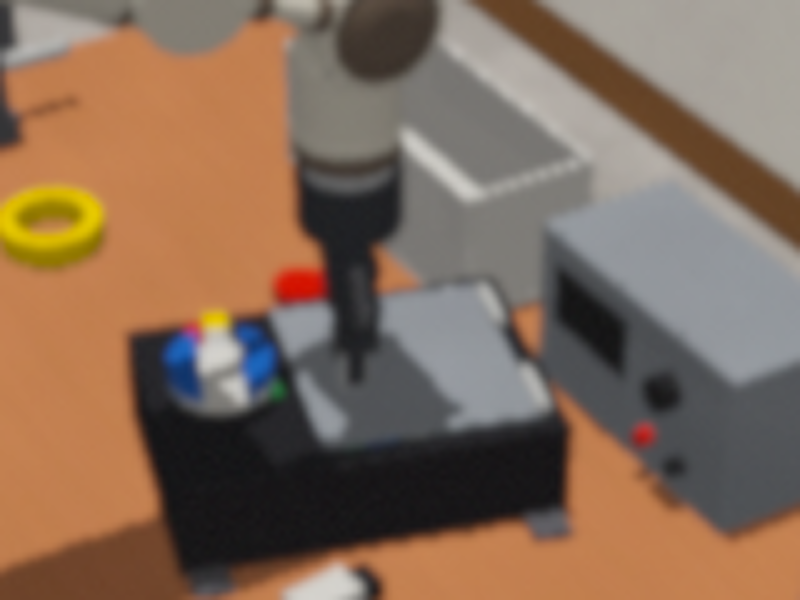

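The side view shows the cover nearly flat under the fingers at (355,370). I'll keep pressing until the force rises.

Emit:
step_arm:
  deltas:
    - {"rx": 0,"ry": 0,"rz": 0,"tx": 0,"ty": 0,"tz": 2,"fingers": 165}
    - {"rx": 0,"ry": 0,"rz": 0,"tx": 0,"ty": 0,"tz": 4,"fingers": 165}
    - {"rx": 0,"ry": 0,"rz": 0,"tx": 0,"ty": 0,"tz": 4,"fingers": 165}

```text
time: 3.9
tool_pos: [0.6403, 0.089, 0.0845]
ee_rot: [[-0.936, 0.351, 0.001], [0.351, 0.936, -0.0], [-0.001, 0.0, -1.0]]
contact_force: [-3.5, 0.6, 6.5]
width: 0.355
```

Emit:
step_arm:
  deltas:
    - {"rx": 0,"ry": 0,"rz": 0,"tx": 0,"ty": 0,"tz": 2,"fingers": 165}
    - {"rx": 0,"ry": 0,"rz": 0,"tx": 0,"ty": 0,"tz": 2,"fingers": 165}

```text
time: 4.07
tool_pos: [0.6403, 0.089, 0.0844]
ee_rot: [[-0.936, 0.351, 0.0], [0.351, 0.936, -0.0], [-0.001, -0.0, -1.0]]
contact_force: [-8.8, -0.3, 16.8]
width: 0.353
```

The cover stops at TCP z = 84.4 mm (85 expected) with 17 N, so it is flat. I'll lift, move over the fastener and look again.

Emit:
step_arm:
  deltas:
    - {"rx": 0,"ry": 0,"rz": 0,"tx": 0,"ty": 0,"tz": -10,"fingers": 165}
    - {"rx": 0,"ry": 0,"rz": 0,"tx": 0,"ty": 0,"tz": -40,"fingers": 165}
    - {"rx": 0,"ry": 0,"rz": 0,"tx": 10,"ty": 0,"tz": -75,"fingers": 165}
    - {"rx": 0,"ry": 0,"rz": 0.058,"tx": 45,"ty": -1,"tz": -100,"fingers": 165}
    - {"rx": 0,"ry": 0,"rz": 0.058,"tx": 75,"ty": -2,"tz": -100,"fingers": 165}
    - {"rx": 0,"ry": 0,"rz": 0.058,"tx": 95,"ty": -3,"tz": -100,"fingers": 165}
    - {"rx": 0,"ry": 0,"rz": 0.058,"tx": 95,"ty": -3,"tz": -100,"fingers": 165}
    - {"rx": 0,"ry": 0,"rz": 0.058,"tx": 95,"ty": -3,"tz": -100,"fingers": 165}
    - {"rx": 0,"ry": 0,"rz": 0.058,"tx": 95,"ty": -3,"tz": -100,"fingers": 165}

```text
time: 4.82
tool_pos: [0.5506, 0.1192, 0.1814]
ee_rot: [[-0.914, 0.405, 0.001], [0.405, 0.914, -0.0], [-0.001, 0.0, -1.0]]
contact_force: [-0.4, -0.5, -0.4]
width: 0.354
```

```bash
python3 - <<'E'
from workcell import *
import cv2,pickle,numpy as np
o=get_obs();c=read_camera("wrist")
for k in("time","tool_pos","ee_rot","contact_force","width"):print(k,np.round(o[k],4).tolist())
pickle.dump((o,c),open("d2.pkl","wb"))
cv2.imwrite("pics/w2.png",c["color"][:,:,::-1])
E
python3 m.py d2.pkl
```

```text
time 4.8167
tool_pos [0.5506, 0.1192, 0.1814]
ee_rot [[-0.9143, 0.405, 0.001], [0.405, 0.9143, -0.0002], [-0.001, 0.0002, -1.0]]
contact_force [-0.421, -0.4885, -0.448]
width 0.3541
[([273, 164, 98, 34, 2469], array([321.2, 183.1])), ([274, 233, 96, 34, 2451], array([321.2, 246.9]))]
disc (534.2569580078125, 127.06636047363281) r 32.9400749206543
yellow [409, 197, 28, 24, 612] [580.7 190.7] 78.7 53.9
```

View pics/w2.png

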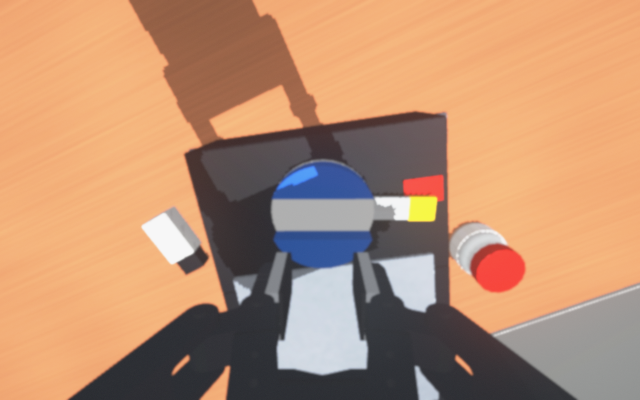

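The cover is now flat, its free edge at v≈270, and the slot lies level across (322,214). My filter dropped the lower half of the disc, so I'll measure again.

```bash
sed -i 's/<235/<275/' m.py; python3 m.py d2.pkl; python3 - <<'E'
from h import *
o,c=pickle.load(open("d2.pkl","rb"));w=wcam(o,c)
for p in[(275,200),(371,200),(275,232),(371,232)]: print([(ray(w,p,z)*1000).round(1)[:2].tolist() for z in(.1,.116)])
u=np.linalg.inv(np.eye(3))
for z in(.116,.1): print(proj(w,[.5506,.1192,z]))
E
```

```text
[([273, 164, 98, 34, 2469], array([321.2, 183.1])), ([274, 233, 96, 34, 2451], array([321.2, 246.9]))]
disc (548.966552734375, 120.40066528320312) r 38.548213958740234
yellow [409, 197, 28, 24, 612] [580.7 190.7] 77.1 65.7
[[527.7, 92.6], [524.0, 96.9]]
[[556.3, 157.0], [550.6, 156.8]]
[[550.5, 81.2], [545.2, 86.3]]
[[580.1, 147.8], [572.7, 148.2]]
[320.70252523 220.8830401 ]
[320.77304574 213.02082674]
```

Slot edges give a slot centre of ≈ (0.5508, 0.1196), within 1 mm of the TCP, and the angle matches at 66°. I'll descend into the slot.

Emit:
step_arm:
  deltas:
    - {"rx": 0,"ry": 0,"rz": 0,"tx": 0,"ty": 0,"tz": 20,"fingers": 165}
    - {"rx": 0,"ry": 0,"rz": 0,"tx": 0,"ty": 0,"tz": 40,"fingers": 165}
    - {"rx": 0,"ry": 0,"rz": 0,"tx": 0,"ty": 0,"tz": 54,"fingers": 165}
    - {"rx": 0,"ry": 0,"rz": 0,"tx": 0,"ty": 0,"tz": 60,"fingers": 165}
    - {"rx": 0,"ry": 0,"rz": 0,"tx": 0,"ty": 0,"tz": 65,"fingers": 165}
    - {"rx": 0,"ry": 0,"rz": 0,"tx": 0,"ty": 0,"tz": 70,"fingers": 165}
    - {"rx": 0,"ry": 0,"rz": 0,"tx": 0,"ty": 0,"tz": 73,"fingers": 165}
    - {"rx": 0,"ry": 0,"rz": 0,"tx": 0,"ty": 0,"tz": 75,"fingers": 165}
    - {"rx": 0,"ry": 0,"rz": 0,"tx": 0,"ty": 0,"tz": 75,"fingers": 165}

```text
time: 5.62
tool_pos: [0.5501, 0.1195, 0.1065]
ee_rot: [[-0.914, 0.405, 0.0], [0.405, 0.914, -0.0], [-0.0, 0.0, -1.0]]
contact_force: [0.0, 0.1, -0.1]
width: 0.353
```

```bash
python3 - <<'E'
from workcell import *
import cv2,numpy as np
o=get_obs();print(o["q"].round(3),o["tool_pos"].round(4))
c=read_camera("wrist")
cv2.imwrite("pics/w3.png",c["color"][:,:,::-1])
E
```

```text
[-1.000e-03  2.560e-01  1.744e+00 -0.000e+00  1.141e+00 -1.155e+00] [0.5501 0.1195 0.1065]
```

View pics/w3.png

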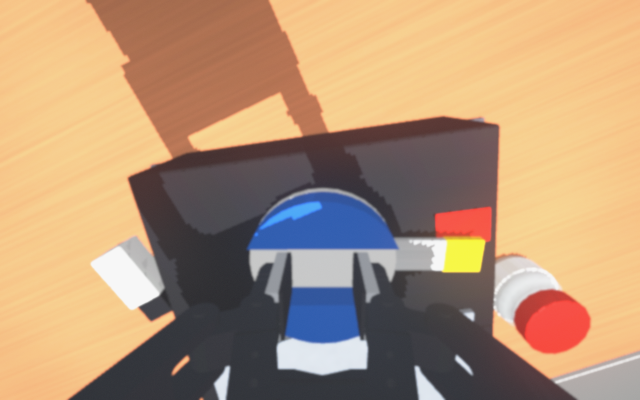

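The fingers stand in the slot at (275,280) and (370,280), contact-free. Now I'll turn clockwise.

Emit:
step_arm:
  deltas:
    - {"rx": 0,"ry": 0,"rz": 0.08,"tx": 0,"ty": 0,"tz": 2,"fingers": 165}
    - {"rx": 0,"ry": 0,"rz": 0.16,"tx": 0,"ty": 0,"tz": 2,"fingers": 165}
    - {"rx": 0,"ry": 0,"rz": 0.24,"tx": 0,"ty": 0,"tz": 2,"fingers": 165}
    - {"rx": 0,"ry": 0,"rz": 0.32,"tx": 0,"ty": 0,"tz": 2,"fingers": 165}
    - {"rx": 0,"ry": 0,"rz": 0.4,"tx": 0,"ty": 0,"tz": 2,"fingers": 165}

```text
time: 6.08
tool_pos: [0.5501, 0.1197, 0.1048]
ee_rot: [[-0.682, 0.731, 0.001], [0.731, 0.682, 0.0], [-0.0, 0.001, -1.0]]
contact_force: [-0.3, 1.1, -0.5]
width: 0.353
```

```bash
python3 - <<'E'
from workcell import *
import cv2,numpy as np
o=get_obs();print(o["torque"].round(3),o["tool_pos"].round(4))
c=read_camera("wrist")
cv2.imwrite("pics/w4.png",c["color"][:,:,::-1])
E
```

```text
[0.115 0.044 0.111] [0.5501 0.1197 0.1048]
```

View pics/w4.png

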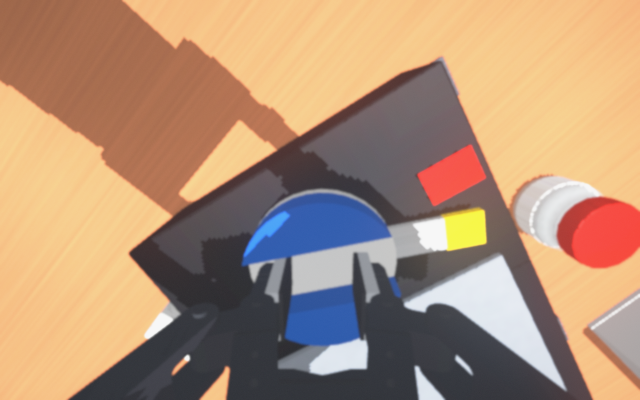

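The tongue has turned about 0.25 rad with the fingers, lagging by the play in the slot. Torque is 0.11 N m and the force is small. I'll continue.

Emit:
step_arm:
  deltas:
    - {"rx": 0,"ry": 0,"rz": 0.08,"tx": 0,"ty": 0,"tz": 0,"fingers": 165}
    - {"rx": 0,"ry": 0,"rz": 0.16,"tx": 0,"ty": 0,"tz": 0,"fingers": 165}
    - {"rx": 0,"ry": 0,"rz": 0.24,"tx": 0,"ty": 0,"tz": 0,"fingers": 165}
    - {"rx": 0,"ry": 0,"rz": 0.32,"tx": 0,"ty": 0,"tz": 0,"fingers": 165}
    - {"rx": 0,"ry": 0,"rz": 0.4,"tx": 0,"ty": 0,"tz": 0,"fingers": 165}
    - {"rx": 0,"ry": 0,"rz": 0.48,"tx": 0,"ty": 0,"tz": 0,"fingers": 165}
    - {"rx": 0,"ry": 0,"rz": 0.56,"tx": 0,"ty": 0,"tz": 0,"fingers": 165}
    - {"rx": 0,"ry": 0,"rz": 0.64,"tx": 0,"ty": 0,"tz": 0,"fingers": 165}
    - {"rx": 0,"ry": 0,"rz": 0.72,"tx": 0,"ty": 0,"tz": 0,"fingers": 165}
    - {"rx": 0,"ry": 0,"rz": 0.8,"tx": 0,"ty": 0,"tz": 0,"fingers": 165}
    - {"rx": 0,"ry": 0,"rz": 0.88,"tx": 0,"ty": 0,"tz": 0,"fingers": 165}
    - {"rx": 0,"ry": 0,"rz": 0.96,"tx": 0,"ty": 0,"tz": 0,"fingers": 165}
    - {"rx": 0,"ry": 0,"rz": 1.04,"tx": 0,"ty": 0,"tz": 0,"fingers": 165}
    - {"rx": 0,"ry": 0,"rz": 1.1,"tx": 0,"ty": 0,"tz": 0,"fingers": 165}

```text
time: 7.3
tool_pos: [0.55, 0.1198, 0.1048]
ee_rot: [[0.341, 0.94, 0.001], [0.94, -0.341, 0.0], [0.001, 0.0, -1.0]]
contact_force: [-0.2, 1.7, 0.9]
width: 0.354
```

```bash
python3 - <<'E'
from workcell import *
import cv2,numpy as np
o=get_obs();print(o["torque"].round(3),o["tool_pos"].round(4),o["q"].round(2))
c=read_camera("wrist")
cv2.imwrite("pics/w5.png",c["color"][:,:,::-1])
E
```

```text
[0.192 0.039 0.11 ] [0.55   0.1198 0.1048] [-0.    0.26  1.74  0.    1.14  0.35]
```

View pics/w5.png

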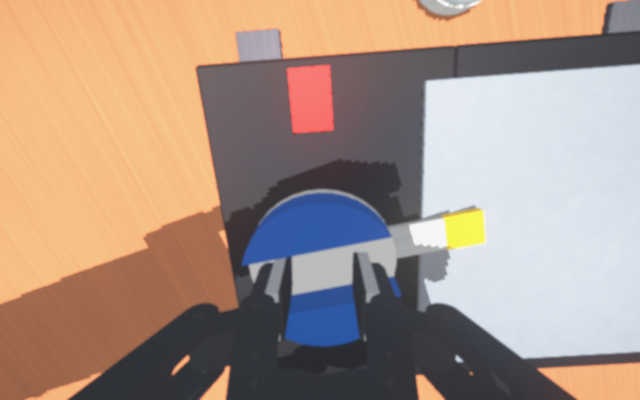

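The yellow end (465,229) now lies over the cover, about 0.1 rad short of the stop. I'll turn on until the torque rises.

Emit:
step_arm:
  deltas:
    - {"rx": 0,"ry": 0,"rz": 0.05,"tx": 0,"ty": 0,"tz": 0,"fingers": 165}
    - {"rx": 0,"ry": 0,"rz": 0.1,"tx": 0,"ty": 0,"tz": 0,"fingers": 165}
    - {"rx": 0,"ry": 0,"rz": 0.14,"tx": 0,"ty": 0,"tz": 0,"fingers": 165}
    - {"rx": 0,"ry": 0,"rz": 0.14,"tx": 0,"ty": 0,"tz": 0,"fingers": 165}

```text
time: 7.68
tool_pos: [0.5501, 0.1198, 0.1048]
ee_rot: [[0.465, 0.885, 0.001], [0.885, -0.465, 0.0], [0.001, 0.0, -1.0]]
contact_force: [-0.3, 1.3, 0.7]
width: 0.349
```

```bash
python3 - <<'E'
from workcell import *
import numpy as np
o=get_obs();print(o["torque"].round(3),o["contact_force"].round(2),np.degrees(np.arctan2(o["ee_rot"][1,1],o["ee_rot"][0,1])))
E
```

```text
[0.167 0.021 0.116] [-0.35  1.32  0.7 ] -27.741636144648943
```

Emit:
step_arm:
  deltas:
    - {"rx": 0,"ry": 0,"rz": 0.03,"tx": 0,"ty": 0,"tz": 0,"fingers": 165}
    - {"rx": 0,"ry": 0,"rz": 0.06,"tx": 0,"ty": 0,"tz": 0,"fingers": 165}
    - {"rx": 0,"ry": 0,"rz": 0.06,"tx": 0,"ty": 0,"tz": 0,"fingers": 165}

```text
time: 7.93
tool_pos: [0.5507, 0.1197, 0.105]
ee_rot: [[0.515, 0.857, 0.002], [0.857, -0.515, -0.0], [0.001, 0.002, -1.0]]
contact_force: [2.3, 0.6, 1.0]
width: 0.356
```

```bash
python3 - <<'E'
from workcell import *
import numpy as np,cv2
o=get_obs();print(o["torque"].round(3),o["contact_force"].round(2),np.degrees(np.arctan2(o["ee_rot"][1,1],o["ee_rot"][0,1])))
c=read_camera("wrist")
cv2.imwrite("pics/w6.png",c["color"][:,:,::-1])
E
```

```text
[ 0.375 -0.201  1.095] [2.31 0.58 0.96] -31.010672618540532
```

View pics/w6.png

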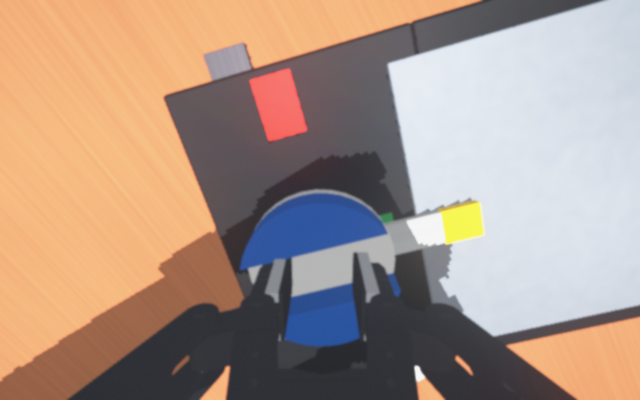

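Torque has jumped to 1.1 N m, so the fastener is at its stop, and the tongue lies parallel to the box. I'll back off within the play and lift out.

Emit:
step_arm:
  deltas:
    - {"rx": 0,"ry": 0,"rz": -0.08,"tx": 0,"ty": 0,"tz": 0,"fingers": 165}
    - {"rx": 0,"ry": 0,"rz": -0.16,"tx": 0,"ty": 0,"tz": 0,"fingers": 165}
    - {"rx": 0,"ry": 0,"rz": -0.2,"tx": 0,"ty": 0,"tz": 0,"fingers": 165}
    - {"rx": 0,"ry": 0,"rz": -0.2,"tx": 0,"ty": 0,"tz": -5,"fingers": 165}
    - {"rx": 0,"ry": 0,"rz": -0.2,"tx": 0,"ty": 0,"tz": -15,"fingers": 165}
    - {"rx": 0,"ry": 0,"rz": -0.2,"tx": 0,"ty": 0,"tz": -40,"fingers": 165}
    - {"rx": 0,"ry": 0,"rz": -0.2,"tx": 0,"ty": 0,"tz": -80,"fingers": 165}
    - {"rx": 0,"ry": 0,"rz": -0.2,"tx": 0,"ty": 0,"tz": -120,"fingers": 165}
    - {"rx": 0,"ry": 0,"rz": -0.2,"tx": 0,"ty": 0,"tz": -140,"fingers": 165}
    - {"rx": 0,"ry": 0,"rz": -0.2,"tx": 0,"ty": 0,"tz": -140,"fingers": 165}
    - {"rx": 0,"ry": 0,"rz": -0.2,"tx": 0,"ty": 0,"tz": -140,"fingers": 165}

```text
time: 8.9
tool_pos: [0.551, 0.1194, 0.2469]
ee_rot: [[0.34, 0.941, 0.005], [0.941, -0.34, 0.0], [0.002, 0.004, -1.0]]
contact_force: [-0.3, 0.0, -0.6]
width: 0.352
```

```bash
python3 - <<'E'
from workcell import *
import cv2,pickle,numpy as np
o=get_obs();c=read_camera("wrist");s=read_camera("scene")
for k in("time","tool_pos","contact_force","width"):print(k,np.round(o[k],4).tolist())
pickle.dump((o,c),open("d3.pkl","wb"))
cv2.imwrite("pics/w7.png",c["color"][:,:,::-1]);cv2.imwrite("pics/s7.png",s["color"][:,:,::-1])
E
python3 m.py d3.pkl
```

```text
time 8.9
tool_pos [0.551, 0.1194, 0.2469]
contact_force [-0.2883, 0.0418, -0.6441]
width 0.3516
[([282, 151, 74, 27, 1368], array([317.9, 164.9])), ([286, 205, 73, 28, 1454], array([322.6, 217.4])), ([577, 311, 63, 89, 3087], array([618.8, 365.6]))]
disc (549.1688232421875, 121.23267364501953) r 38.178955078125
yellow [390, 172, 19, 19, 327] [622.3 100.6] 76.0 -15.7
```

View pics/w7.png

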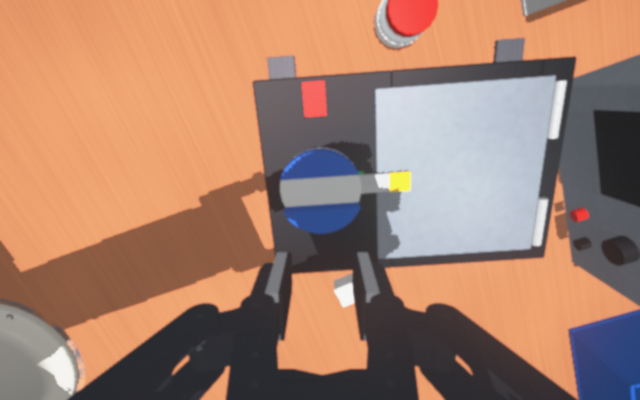

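View pics/s7.png

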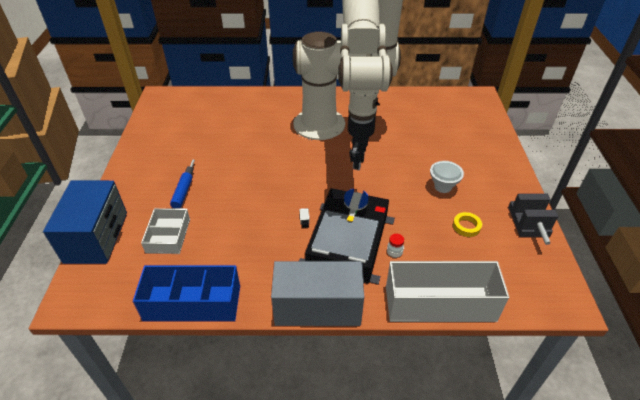

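The tongue now points to −15.7° (box axis −15.3°), over the flat cover. The loose things sit at the same pixels as before (plug 305,217; jar 396,245), and the arm is clear.

```bash
python3 -c "
from workcell import *
print(job_done())"
```

```text
the job is handed in; nothing more can be done
None
```

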